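# Present the tall specimen jar at the mineral stall

### The job

A roll of price labels has been parked on the grip post of the display carousel. First lift the roll off and lay it flat in the empty brown tray beside the carousel and let go of it; then turn the carousel until the tall jar with the knob stands at the front, in line with the pointer that sticks out of the base. Finish holding on: the program ends with the fingers still gripping the turned part (a jar or the post, as you like), keeping it still there. Leave the other stones and the spare jar where they are.

Things in the scene. Friction and masses are not known exactly. Their poses are not given: they have to be found in the camera images.
- carousel: Fixed base of the display carousel: dark steel disc 190 mm across, 18 mm high. Origin: centre of its underside, on the vertical turning axis. The front pointer, a flat aluminium arrow 6 mm high, sticks out along its +x to 170 mm from the axis, past the turning disc; it looks away from the robot, up to 0.8 rad to either side.
- post_top (a point): Centre of the top of the grip post in the middle of the turning disc, 156 mm above the table. The post is round, 40 mm across, up to a shoulder at 105 mm; above that it is a flat upright wooden blade 22 by 10 mm, its 22 mm width pointing at the tall jar. The post turns with the disc.
- turntable (a joint): Angle of the wooden disc (256 mm across, top 30 mm above the table) on its base, rad, counter-clockwise from above; 0 or any whole turn: tall jar in line with the pointer. No stops or springs near; light friction, about 0.06 N m; stays where left. Starts at 0.9 to 5.4. It carries four jars 42 mm across, 90 degrees apart, 100 mm from the axis.
- tall_knob (a point): Centre of the upright cylindrical cork knob on the tall jar: 24 mm across, 32 mm high (110 to 142 mm above the table), 100 mm from the carousel's axis, standing on a cork lid 38 mm across. All jars are fixed to the disc; the three others have flat lids, 80 mm above the table, and no knob.
- front_mark (a point): Point fixed to the base, 100 mm from the axis towards the pointer, 126 mm above the table: where the centre of the tall jar's knob is to be at the end.
- roll_center (a point): Centre (half-way up) of the loose label roll: a paper ring 60 mm across outside, 30 mm hole, 36 mm high, 90 g or so. It starts on the shoulder of the grip post with the blade through its hole (axis vertical, underside 105 mm above the table; the blade stands 15 mm out of it); its z is the roll's axis.
- tray: Fixed open brown tray, empty, 160 by 160 mm outside, 5 mm thick walls and floor, 22 mm high, beside the carousel. Origin: centre of its underside; x and y along its sides.
- geode: Bystander: half geode, a stone bowl 84 mm across, 36 mm high; origin at its underside's centre. Leave it alone.
- ore_lump: Bystander: dark rock 75 by 54 mm, about 50 mm high; origin at its underside's centre. Leave it alone.
- spare_jar: Bystander: small loose corked jar 44 mm across, 55 mm high; origin at its underside's centre. Leave it alone.
Not all that is in view belongs to the job. What is shaped like the part that bears roll_center but orange or yellow is not meant.

How it is judged:
By the outcome, as a careful person would: the job done as asked, in the order asked, and still so for the second after the job is handed in, while the arm keeps its last pose, push and grip.
It also fails if it takes over 61 s, if anything falls off the work surface, if the arm or the gripper's body presses on something with over 40 N, if the wrist force passes 120 N, or if a joint passes its speed limit or range.

### The arm

A 6-joint arm with a two-finger parallel gripper is mounted at the origin on the work surface. World frame = base frame: x ahead of the robot, y to its left, z up, the work surface at z = 0. Lengths are in m, angles in rad, forces in N, time in s.
With the tool pointing down it reaches from about 0.25 to 0.725 m from the base axis. Payload 4 kg.
Tool frame: the origin (TCP) lies at the very end of the fingers, on their centre line; the grasp point (between the pads) lies 19 mm behind it; y points along the fingers, z is the direction in which the jaws open and shut, and the axes are right-handed (so a half turn about y gives the same grasp; the last joint's range is limited). The gripper opens to 85 mm and grips with 20 to 120 N. Pads are 22 mm wide; open, the fingers measure 114 mm over their backs; the gripper's body (76 mm by 85 mm) begins 54 mm behind the grasp point. The pads swing forward as they close: fully open they stand 13 mm farther back than shut.
Start: joints at [-1.255, 0.241, 0.005, 1.335, 0, 1.571], TCP at [0.155, -0.475, 0.231] pointing down, gripper open.
Joint ranges: [-2.72, 2.72], [-1.05, 1.87], [-1.09, 1.28], [-1.99, 2.15], [-1.42, 1.44], [-3.14, 3.14]. Speed limits (rad/s): [2.79, 2.79, 3.14, 3.14, 3.14, 3.14].

### API

Orientations are given as a unit quaternion [x, y, z, w].
In Python, from workcell import bot gives the robot as it stands. The module is installed in compiled form; this text tells all that it offers.
- The arm moves only by the tool move_arm, never from a script. Its argument "increments" is a list of rows, each an object with "grip": the closure, from 0 (fully open) to 1 (shut); "linear": the shift along the tool's x, y, z scaled (see below), a list of three; "twist": the turn about the tool's y scaled (see below). A call has exactly 5 rows; each row shifts and turns the pose as measured when the row begins, along the tool's axes as they then stand; what a row does not reach is not made up. The controller multiplies each number of a shift by 0.2 m and each number of a turn by 2 rad. A row lasts 1/10 s, in which the tool goes at most 50 mm and 8.59 degrees, less where a joint would pass 70% of its speed; a pose out of reach is approached as far as the arm can. A call with a number of a shift or a turn outside -1 to 1 is refused whole. A call with a gripper value outside its range is refused whole. The fingers move at their own pace and stop on an object; the grip force is fixed at half the most. Time passes only in rows, so rows that do not move let the fingers close, or fill a call up. It gives the time, the measured TCP pose, the force and the opening at its end, in the units of the state.
- bot.get_obs(): the state, without advancing time (a new reading comes with each control period).
- bot.camera(name): name is "scene" or "side" or "wrist"; returns (picture, depth): 384x512x3 uint8, blue, green, red; 384x512 float32, m along the optical axis (not along the pixel's ray), 0 where there is no reading.
- bot.camera_params(name): a dict with "camera_matrix" (3x3 intrinsics, pixels), "dist" ([k1, k2, p1, p2, k3] as OpenCV has them; the pictures are not rectified), "rvec" (rotation vector, rad) and "tvec" (3), from world to camera coordinates, as OpenCV has them; the wrist camera has in their place "T_tool_cam" (4x4, takes a point from camera to tool coordinates, whose origin is the TCP and whose axes are the tool frame's). Camera axes: x right, y down, z forward; pixel columns grow to the right and rows downward; lengths in m; the calibration is good to about 2 mm. A picture is of the moment at which its call begins: read the wrist's pose just before it. camera_params takes no time and is no camera call.
- bot.job_done(): hands the job in, once; it reports no verdict.
The state is a dict: "clock": time; "joint_pos": joint angles; "joint_vel": joint speeds; "tau": joint torques, N m; "eef_pos": TCP position; "tool_rot": TCP orientation; "ft_force": force on the tool from outside, world axes, zero at the start; "ft_torque": the same for the moment, N m; "grip_width": finger opening in m.
Only numpy, scipy, OpenCV 4.12 (cv2) and the standard library are available. Lean on these libraries where they do the work, as an engineer would, in place of code of your own. Each camera call takes 0.05 s, during which the arm holds its last target. There are 200 camera calls.

## Working session

There is one attempt and no reset: what is moved stays moved. The work goes in short steps, Python scripts to look and compute and a tool call to move; the robot and the scene stay as the last step left them, time stands still between calls to the robot, and variables do not carry over. Pictures are saved under pics/ and viewed, about 8 in all and at most 12, crops included, and the job is handed in when it is done.

Besides the shell and the picture viewer there is one more tool, called as name([rows], argument=value, ...), one row to a line, values as JSON. move_arm: Moves the arm, as the interface text tells. Its arguments: {"type":"object","properties":{"increments":{"type":"array"}},"required":["increments"]}

```bash
mkdir -p pics; cat > h.py <<'E'
import numpy as np, cv2
from scipy.spatial.transform import Rotation as R
from workcell import bot
def cam(n):
    o=bot.get_obs(); im,d=bot.camera(n); p=bot.camera_params(n)
    K=np.array(p["camera_matrix"]);D=np.array(p["dist"])
    if n=="wrist":
        T=np.eye(4);T[:3,:3]=R.from_quat(o["tool_rot"]).as_matrix();T[:3,3]=o["eef_pos"]
        T=T@np.array(p["T_tool_cam"])
    else:
        M=np.eye(4);M[:3,:3]=cv2.Rodrigues(np.array(p["rvec"],float))[0];M[:3,3]=np.ravel(p["tvec"]);T=np.linalg.inv(M)
    return im,d,K,D,T
def cloud(d,K,D,T):
    h,w=d.shape
    uv=np.stack(np.meshgrid(np.arange(w),np.arange(h)),-1).reshape(-1,1,2).astype(np.float32)
    n=cv2.undistortPoints(uv,K,D).reshape(h,w,2)
    P=np.dstack([n*d[...,None],d])@T[:3,:3].T+T[:3,3]
    P[d==0]=np.nan
    return P
E
python3 - <<'E'
from h import *
o=bot.get_obs();print({k:np.round(v,4) for k,v in o.items()})
print(R.from_quat(o["tool_rot"]).as_matrix().round(3))
a=[]
for n in("scene","side"):
    im,d,K,D,T=cam(n);np.savez(n,im=im,d=d,K=K,D=D,T=T);cv2.imwrite(f"pics/{n}0.png",im);print(n,T.round(3))
E
```

```text
{'clock': np.float64(0.0), 'joint_pos': array([-1.255 ,  0.2414,  0.0037,  1.3352,  0.    ,  1.5708]), 'joint_vel': array([-0.0007, -0.0002,  0.0004, -0.0013,  0.0027, -0.0014]), 'tau': array([-5.00000e-04, -3.72319e+01,  2.52407e+01,  1.69000e-02,
        0.00000e+00,  0.00000e+00]), 'eef_pos': array([ 0.1551, -0.4746,  0.2304]), 'tool_rot': array([-0.1113,  0.6991, -0.6976,  0.1111]), 'ft_force': array([ 0.0529, -0.4876, -0.068 ]), 'ft_torque': array([-0.0138, -0.0222, -0.0378]), 'grip_width': np.float64(0.0851)}
[[-0.951 -0.001  0.311]
 [-0.311  0.002 -0.951]
 [-0.    -1.    -0.002]]
scene [[-0.449  0.588 -0.673  1.198]
 [ 0.894  0.306 -0.328  0.33 ]
 [ 0.013 -0.748 -0.663  0.83 ]
 [ 0.     0.     0.     1.   ]]
side [[-0.967 -0.173  0.186  0.173]
 [-0.254  0.628 -0.736  1.141]
 [ 0.01  -0.759 -0.651  1.13 ]
 [ 0.     0.     0.     1.   ]]
```

View pics/scene0.png

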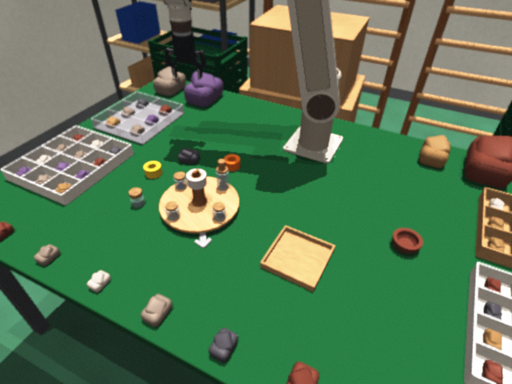

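View pics/side0.png

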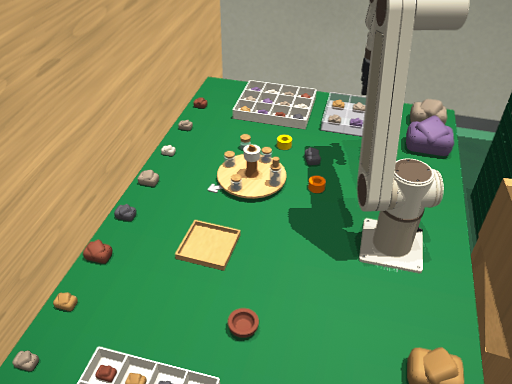

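The scene view shows the carousel at (200,203), the white roll on the post at (196,180), the tall knob jar at (222,170), the pointer tip at (203,241) and the tray at (298,257). The side view agrees, with the carousel at (252,175) and the tray at (208,244).

```bash
python3 - <<'E'
from h import *
A=[]
for n in("scene","side"):
    z=np.load(n+".npz");P=cloud(z["d"],z["K"],z["D"],z["T"]);im=z["im"].astype(int)
    pt={"scene":[(200,203),(196,172),(222,165),(203,241),(298,257)],"side":[(252,180),(251,148),(276,161),(213,188),(208,244)]}[n]
    for u,v in pt: print(n,(u,v),np.nanmedian(P[v-1:v+2,u-1:u+2].reshape(-1,3),0).round(3))
    A.append((P,im))
c=np.array([np.nan]*3)
for (P,im),n,(u,v) in zip(A,("scene","side"),((200,203),(252,180))):
    p=P.reshape(-1,3);q=im.reshape(-1,3)
    c0=P[v,u,:2]
    near=np.hypot(*(p[:,:2]-c0).T)<.2
    m=near&(abs(p[:,2]-.03)<.006)&(q[:,2]>q[:,0]+30)
    pts=p[m,:2]
    (cx,cy),r=cv2.minEnclosingCircle(pts.astype(np.float32));print(n,"disc",cx,cy,r,m.sum())
    C=np.array([cx,cy]);rr=np.hypot(*(p[:,:2]-C).T)
    m=(rr<.06)&(p[:,2]>.11)
    print("roll/blade",[(x.round(3).tolist(),w.tolist()) for x,w in zip(p[m],q[m])][::6])
    m=(rr>.07)&(rr<.14)&(p[:,2]>.095)&(p[:,2]<.16);print("knob",p[m].mean(0),m.sum(),p[m][:,2].max(), p[m].min(0),p[m].max(0))
    m=(rr>.133)&(rr<.19)&(q.min(1)>110);print("pointer",p[m].mean(0),m.sum(),np.nanmax(rr[m]) if m.any() else 0)
    if m.any():d=p[m].mean(0)[:2]-C;print("ang",np.arctan2(d[1],d[0]))
    tu,tv=((298,257),(208,244))[n=="side"]
    t0=P[tv,tu,:2]
    m=(np.hypot(*(p[:,:2]-t0).T)<.14)&(p[:,2]>.002)&(p[:,2]<.03)&(q[:,2]>q[:,1]+15)
    print("tray",cv2.minAreaRect(p[m,:2].astype(np.float32)),m.sum())
E
```

```text
scene (200, 203) [ 0.536 -0.19   0.04 ]
scene (196, 172) [ 0.522 -0.201  0.152]
scene (222, 165) [ 0.434 -0.165  0.132]
scene (203, 241) [ 0.641 -0.114  0.006]
scene (298, 257) [0.567 0.159 0.006]
side (252, 180) [ 0.508 -0.167  0.03 ]
side (251, 148) [ 0.521 -0.201  0.145]
side (276, 161) [ 0.422 -0.163  0.137]
side (213, 188) [ 0.64  -0.114  0.007]
side (208, 244) [0.569 0.155 0.007]
scene disc 0.520338237285614 -0.20461420714855194 0.1295110434293747 2370
roll/blade [([0.503, -0.227, 0.14], [224, 239, 240]), ([0.495, -0.21, 0.141], [211, 233, 240]), ([0.504, -0.223, 0.139], [201, 225, 244]), ([0.497, -0.205, 0.14], [251, 254, 255]), ([0.514, -0.227, 0.141], [249, 253, 255]), ([0.52, -0.199, 0.155], [52, 91, 151]), ([0.497, -0.194, 0.141], [253, 254, 255]), ([0.526, -0.214, 0.15], [161, 189, 221]), ([0.516, -0.199, 0.149], [42, 61, 90]), ([0.498, -0.19, 0.139], [252, 254, 255]), ([0.52, -0.223, 0.139], [189, 216, 237]), ([0.517, -0.202, 0.145], [20, 35, 58]), ([0.505, -0.189, 0.141], [252, 253, 254]), ([0.524, -0.224, 0.137], [224, 239, 248]), ([0.525, -0.2, 0.147], [23, 38, 63]), 
[... 3537 characters left out ...]
 107]), ([0.512, -0.165, 0.135], [104, 113, 117]), ([0.496, -0.188, 0.122], [122, 133, 137]), ([0.522, -0.173, 0.123], [106, 116, 119]), ([0.501, -0.179, 0.122], [119, 131, 134]), ([0.527, -0.18, 0.112], [103, 113, 117]), ([0.505, -0.18, 0.116], [113, 125, 128]), ([0.522, -0.177, 0.111], [106, 116, 121]), ([0.501, -0.179, 0.114], [117, 129, 131])]
knob [ 0.42318441 -0.16365184  0.11787908] 137 0.14738762958072504 [ 0.40418301 -0.185263    0.09518872] [ 0.4437031  -0.14797647  0.14738763]
pointer [ 0.63794241 -0.16219663  0.0067298 ] 82 0.1899436022234378
ang 0.3201685690084155
tray ((0.5694020390510559, 0.15393424034118652), (0.17885036766529083, 0.17144474387168884), 87.49296569824219) 1909
```

move_arm([
  {"grip":0,"linear":[0,-0.05,0],"twist":-0.07},
  {"grip":0,"linear":[0,-0.05,0],"twist":-0.07},
  {"grip":0,"linear":[0,-0.05,0],"twist":-0.07},
  {"grip":0,"linear":[0,-0.05,0],"twist":-0.07},
  {"grip":0,"linear":[0,-0.05,0],"twist":-0.07},
])

```text
clock: 0.6
eef_pos: [0.1542, -0.472, 0.2774]
tool_rot: [-0.351, 0.618, -0.609, 0.353]
ft_force: [-0.4, -0.4, -0.4]
grip_width: 0.0855
```

move_arm([
  {"grip":0,"linear":[0,-0.05,0],"twist":-0.07},
  {"grip":0,"linear":[0,0,0],"twist":-0.07},
  {"grip":0,"linear":[0,0,0],"twist":-0.07},
  {"grip":0,"linear":[0,0,0],"twist":-0.07},
  {"grip":0,"linear":[0,0,0],"twist":0},
])

```text
clock: 1.1
eef_pos: [0.1541, -0.4717, 0.2873]
tool_rot: [-0.511, 0.49, -0.481, 0.516]
ft_force: [0.1, 0.6, -0.4]
grip_width: 0.0854
```

```bash
cat > st.py <<'E'
from h import *
o=bot.get_obs();M=R.from_quat(o["tool_rot"]).as_matrix()
print("t",o["clock"].round(2),"q",np.round(o["joint_pos"],3),"p",np.round(o["eef_pos"],4),"f",np.round(o["ft_force"],1),"w",o["grip_width"].round(4),"yaw",np.arctan2(M[1,2],M[0,2]).round(4),"y",M[:,1].round(3))
E
python3 st.py; python3 -c "
from h import *
print(np.round(bot.camera_params('wrist')['T_tool_cam'],3))"
```

```text
[[ 0.001  0.965  0.263 -0.066]
 [-0.001 -0.263  0.965 -0.142]
 [ 1.    -0.001  0.001 -0.   ]
 [ 0.     0.     0.     1.   ]]Traceback (most recent call last):
  File "st.py", line 3, in <module>
    print("t",o["clock"].round(2),"q",np.round(o["joint_pos"],3),"p",np.round(o["eef_pos"],4),"f",np.round(o["ft_force"],1),"w",o["grip_width"].round(4),"yaw",np.arctan2(M[1,2],M[0,2]).round(4),"y",M[:,1].round(3))
              ^^^^^^^^^^^^^^^^
AttributeError: 'float' object has no attribute 'round'
```

move_arm([
  {"grip":0,"linear":[-0.135,0,0.18],"twist":0},
  {"grip":0,"linear":[-0.135,0,0.18],"twist":0},
  {"grip":0,"linear":[-0.135,0,0.18],"twist":0},
  {"grip":0,"linear":[-0.135,0,0.18],"twist":0},
  {"grip":0,"linear":[-0.135,0,0.18],"twist":0},
])

```text
clock: 1.6
eef_pos: [0.3283, -0.3276, 0.2858]
tool_rot: [-0.504, 0.5, -0.488, 0.509]
ft_force: [1.3, -1.0, 0.1]
grip_width: 0.0855
```

move_arm([
  {"grip":0,"linear":[-0.135,0,0.18],"twist":0},
  {"grip":0,"linear":[-0.135,0,0.18],"twist":0},
  {"grip":0,"linear":[-0.135,0,0.18],"twist":0},
  {"grip":0,"linear":[-0.135,0,0.18],"twist":0},
  {"grip":0,"linear":[0,0,0],"twist":0},
])

```text
clock: 2.1
eef_pos: [0.4779, -0.2073, 0.2847]
tool_rot: [-0.501, 0.503, -0.49, 0.506]
ft_force: [-0.5, -0.0, -0.6]
grip_width: 0.0853
```

```bash
sed -i 's/o\["clock"\].round(2)/round(o["clock"],2)/; s/o\["grip_width"\].round(4)/round(float(o["grip_width"]),4)/' st.py
python3 st.py; python3 - <<'E'
from h import *
im,d,K,D,T=cam("wrist");cv2.imwrite("pics/w1.png",im);np.savez("w1",im=im,d=d,K=K,D=D,T=T)
P=cloud(d,K,D,T);p=P.reshape(-1,3);q=im.reshape(-1,3).astype(int)
m=(abs(p[:,2]-.14)<.006)&(q.min(1)>170);print("roll",cv2.minEnclosingCircle(p[m,:2].astype(np.float32)),m.sum(),np.nanmedian(p[m],0))
print(T.round(3))
E
```

```text
t 2.1 q [-0.417  0.28   0.195  1.501  0.013  1.14 ] p [ 0.4779 -0.2073  0.2847] f [-0.5 -0.  -0.6] w 0.0853 yaw 0.0142 y [-0.009  0.018 -1.   ]
roll ((0.5213705897331238, -0.20559833943843842), 0.02960951440036297) 1004 [ 0.52603195 -0.20523374  0.14080775]
[[ 1.     0.015 -0.004  0.478]
 [ 0.014 -0.969 -0.245 -0.144]
 [-0.007  0.245 -0.97   0.428]
 [ 0.     0.     0.     1.   ]]
```

View pics/w1.png

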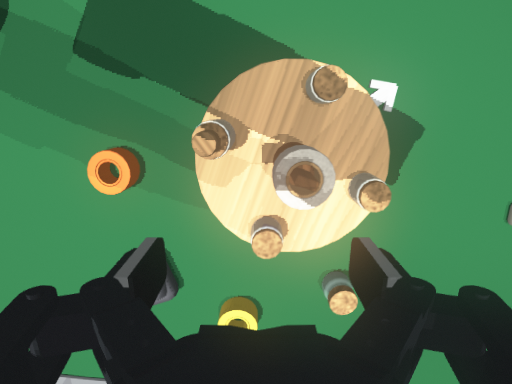

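The wrist view shows the roll ring at (304,178), the tall knob at (210,140), the arrow tip at (398,82) and the disc around (292,155).

```bash
cat > an.py <<'E'
from h import *
import sys
def analyse(im,d,K,D,T):
    P=cloud(d,K,D,T);p=P.reshape(-1,3);q=im.reshape(-1,3).astype(int)
    c0=np.array([.5205,-.204]);rr=np.hypot(*(p[:,:2]-c0).T)
    m=(rr<.15)&(abs(p[:,2]-.03)<.004)&(q[:,2]>q[:,0]+25)
    C,r=cv2.minEnclosingCircle(p[m,:2].astype(np.float32));print("disc",np.round(C,4),round(r,4),m.sum())
    C=np.array(C)
    m=(rr>.07)&(rr<.14)&(p[:,2]>.134)&(p[:,2]<.155)
    k,r=cv2.minEnclosingCircle(p[m,:2].astype(np.float32));k=np.array(k);print("knob",k.round(4),round(r,4),m.sum(),p[m].mean(0).round(4))
    for X in(C,c0):print(" ang knob",np.arctan2(*(k-X)[::-1]).round(4),"dist",np.hypot(*(k-X)).round(4))
    m=(rr>.132)&(rr<.18)&(q.min(1)>120)&(abs(q[:,2]-q[:,0])<40)&(p[:,2]<.02)
    a=p[m,:2]
    if len(a):
        n,tri=cv2.minEnclosingTriangle((a*1000).astype(np.float32).reshape(-1,1,2));tri=tri.reshape(3,2)/1000
        print("arrow",a.mean(0).round(4),len(a),"tri",tri.round(4).tolist())
        tip=tri[np.argmax(np.hypot(*(tri-c0).T))]
        for X in(C,c0):
            print(" ang tip",np.arctan2(*(tip-X)[::-1]).round(4),"cent",np.arctan2(*(a.mean(0)-X)[::-1]).round(4),"tipdist",np.hypot(*(tip-X)).round(4))
if __name__=="__main__":
    z=np.load(sys.argv[1]);analyse(*[z[k] for k in("im","d","K","D","T")])
E
python3 an.py w1.npz
```

```text
disc [ 0.5213 -0.2045] 0.1275 21778
knob [ 0.4269 -0.1726] 0.0122 527 [ 0.4275 -0.1721  0.1413]
 ang knob 2.8157 dist 0.0997
 ang knob 2.8182 dist 0.0988
arrow [ 0.6405 -0.1168] 621 tri [[0.7069000005722046, -0.00279999990016222], [0.5800999999046326, -0.33489999175071716], [0.42080000042915344, -0.3327000141143799]]
 ang tip 0.827 cent 0.6342 tipdist 0.2741
 ang tip 0.8236 cent 0.6282 tipdist 0.2743
```

move_arm([
  {"grip":0,"linear":[-0.015,0,0.2],"twist":0},
  {"grip":0,"linear":[0,0.1,0],"twist":0},
  {"grip":0,"linear":[0,0.15,0],"twist":0},
  {"grip":0,"linear":[0,0.15,0],"twist":0},
  {"grip":0,"linear":[0,0,0],"twist":0},
])

```text
clock: 2.65
eef_pos: [0.5117, -0.2068, 0.1999]
tool_rot: [-0.499, 0.509, -0.492, 0.5]
ft_force: [-0.1, -0.4, -0.1]
grip_width: 0.0853
```

```bash
python3 st.py
```

```text
t 2.65 q [-0.389  0.376  0.111  1.328  0.01   1.184] p [ 0.5117 -0.2068  0.1999] f [-0.1 -0.4 -0.1] w 0.0853 yaw -0.0023 y [-0.017  0.017 -1.   ]
```

move_arm([
  {"grip":0,"linear":[-0.005,0,0.055],"twist":0},
  {"grip":0,"linear":[0,0.1,0],"twist":0},
  {"grip":0,"linear":[0,0.12,0],"twist":0},
  {"grip":0,"linear":[0,0.12,0],"twist":0},
  {"grip":0,"linear":[0,0,0],"twist":0},
])

```text
clock: 3.15
eef_pos: [0.5272, -0.21, 0.1392]
tool_rot: [-0.495, 0.507, -0.499, 0.499]
ft_force: [-0.5, 0.6, 0.1]
grip_width: 0.0853
```

```bash
python3 st.py
```

```text
t 3.15 q [-0.384  0.433  0.034  1.18   0.01   1.199] p [ 0.5272 -0.21    0.1392] f [-0.5  0.6  0.1] w 0.0853 yaw -0.0126 y [-0.004  0.012 -1.   ]
```

move_arm([
  {"grip":0,"linear":[-0.028,0,-0.033],"twist":0},
  {"grip":0,"linear":[0,0,0],"twist":0},
  {"grip":0,"linear":[0,0.06,0],"twist":0},
  {"grip":0,"linear":[0,0.06,0],"twist":0},
  {"grip":0,"linear":[0,0,0],"twist":0},
])

```text
clock: 3.65
eef_pos: [0.5249, -0.2059, 0.1213]
tool_rot: [0.493, -0.503, 0.504, -0.5]
ft_force: [-0.1, -0.1, -0.4]
grip_width: 0.0854
```

```bash
python3 st.py
```

```text
t 3.65 q [-0.379  0.43  -0.019  1.116  0.01   1.206] p [ 0.5249 -0.2059  0.1213] f [-0.1 -0.1 -0.4] w 0.0854 yaw -0.0144 y [ 0.008  0.007 -1.   ]
```

move_arm([
  {"grip":0,"linear":[-0.008,0.04,-0.02],"twist":0},
  {"grip":0,"linear":[0,0,0],"twist":0},
  {"grip":0.5,"linear":[0,0,0],"twist":0},
  {"grip":0.5,"linear":[0,0,0],"twist":0},
  {"grip":0.5,"linear":[0,0,0],"twist":0},
])

```text
clock: 4.15
eef_pos: [0.5208, -0.204, 0.1126]
tool_rot: [0.492, -0.503, 0.504, -0.5]
ft_force: [0.2, -0.6, 2.4]
grip_width: 0.0579
```

```bash
python3 st.py
```

```text
t 4.15 q [-0.379  0.43  -0.045  1.092  0.01   1.207] p [ 0.5208 -0.204   0.1126] f [ 0.2 -0.6  2.4] w 0.0579 yaw -0.0145 y [ 0.008  0.007 -1.   ]
```

move_arm([
  {"grip":0.6,"linear":[0,0,0],"twist":0},
  {"grip":0.6,"linear":[0,-0.05,0],"twist":0},
  {"grip":0.6,"linear":[0,-0.1,0],"twist":0},
  {"grip":0.6,"linear":[0,-0.15,0],"twist":0},
  {"grip":0.6,"linear":[0,-0.15,0],"twist":0},
])

```text
clock: 4.65
eef_pos: [0.5176, -0.2033, 0.2011]
tool_rot: [-0.494, 0.507, -0.5, 0.499]
ft_force: [0.9, -1.0, -1.9]
grip_width: 0.0583
```

```bash
python3 st.py
```

```text
t 4.65 q [-0.38   0.37   0.106  1.312  0.011  1.205] p [ 0.5176 -0.2033  0.2011] f [ 0.9 -1.  -1.9] w 0.0583 yaw -0.0142 y [-0.001  0.012 -1.   ]
```

move_arm([
  {"grip":0.6,"linear":[-0.12,-0.03,0.02],"twist":0},
  {"grip":0.6,"linear":[-0.2,0,0.03],"twist":0},
  {"grip":0.6,"linear":[-0.2,0,0.03],"twist":0},
  {"grip":0.6,"linear":[-0.2,0,0.03],"twist":0},
  {"grip":0.6,"linear":[-0.2,0,0.03],"twist":0},
])

```text
clock: 5.15
eef_pos: [0.5532, -0.0213, 0.2191]
tool_rot: [0.488, -0.505, 0.508, -0.498]
ft_force: [1.2, 0.1, -0.9]
grip_width: 0.0578
```

move_arm([
  {"grip":0.6,"linear":[-0.2,0,0.03],"twist":0},
  {"grip":0.6,"linear":[-0.2,0,0.03],"twist":0},
  {"grip":0.6,"linear":[-0.2,0,0.03],"twist":0},
  {"grip":0.6,"linear":[-0.2,0,0.03],"twist":0},
  {"grip":0.6,"linear":[0,0,0],"twist":0},
])

```text
clock: 5.65
eef_pos: [0.5821, 0.1497, 0.2239]
tool_rot: [0.488, -0.503, 0.507, -0.501]
ft_force: [-0.1, -0.2, -1.6]
grip_width: 0.0576
```

```bash
python3 st.py
```

```text
t 5.65 q [0.25  0.432 0.258 1.378 0.004 1.841] p [0.5821 0.1497 0.2239] f [-0.1 -0.2 -1.6] w 0.0576 yaw -0.0206 y [ 0.017  0.009 -1.   ]
```

move_arm([
  {"grip":0.6,"linear":[-0.03,0,-0.075],"twist":0},
  {"grip":0.6,"linear":[0,0.2,0],"twist":0},
  {"grip":0.6,"linear":[0,0.2,0],"twist":0},
  {"grip":0.6,"linear":[0,0.2,0],"twist":0},
  {"grip":0.6,"linear":[0,0,0],"twist":0},
])

```text
clock: 6.15
eef_pos: [0.5708, 0.158, 0.105]
tool_rot: [0.487, -0.501, 0.508, -0.504]
ft_force: [-1.2, -0.0, -2.4]
grip_width: 0.0576
```

```bash
python3 st.py
```

```text
t 6.15 q [0.269 0.481 0.017 1.081 0.002 1.857] p [0.5708 0.158  0.105 ] f [-1.2 -0.  -2.4] w 0.0576 yaw -0.0174 y [ 0.024  0.009 -1.   ]
```

Down 0.075 next, then approach gently.

move_arm([
  {"grip":0.6,"linear":[0,0.12,-0.02],"twist":0},
  {"grip":0.6,"linear":[0,0.12,-0.01],"twist":0},
  {"grip":0.6,"linear":[0,0.12,0],"twist":0},
  {"grip":0.6,"linear":[0,0,0],"twist":0},
  {"grip":0.6,"linear":[0,0,0],"twist":0},
])

```text
clock: 6.65
eef_pos: [0.5726, 0.1576, 0.0417]
tool_rot: [0.483, -0.499, 0.511, -0.506]
ft_force: [-0.3, 0.4, -0.7]
grip_width: 0.0576
```

```bash
python3 st.py
```

```text
t 6.65 q [ 2.680e-01  5.400e-01 -6.900e-02  9.250e-01  1.000e-03  1.859e+00] p [0.5726 0.1576 0.0417] f [-0.3  0.4 -0.7] w 0.0576 yaw -0.0205 y [ 0.035  0.011 -0.999]
```

move_arm([
  {"grip":0.6,"linear":[0,0.05,-0.02],"twist":0},
  {"grip":0.6,"linear":[0,0.04,0],"twist":0},
  {"grip":0.6,"linear":[0,0.03,0],"twist":0},
  {"grip":0.6,"linear":[0,0.015,0],"twist":0},
  {"grip":0.6,"linear":[0,0,0],"twist":0},
])

```text
clock: 7.15
eef_pos: [0.5735, 0.1586, 0.0189]
tool_rot: [0.48, -0.498, 0.513, -0.509]
ft_force: [-0.5, -0.0, -1.1]
grip_width: 0.0579
```

```bash
python3 st.py
```

```text
t 7.15 q [ 2.690e-01  5.630e-01 -1.010e-01  8.620e-01  1.000e-03  1.861e+00] p [0.5735 0.1586 0.0189] f [-0.5 -0.  -1.1] w 0.0579 yaw -0.0212 y [ 0.044  0.013 -0.999]
```

move_arm([
  {"grip":0.6,"linear":[0,0.015,0],"twist":0},
  {"grip":0.6,"linear":[0,0.015,0],"twist":0},
  {"grip":0.6,"linear":[0,0,0],"twist":0},
  {"grip":0.6,"linear":[0,0,0],"twist":0},
  {"grip":0.6,"linear":[0,0,0],"twist":0},
])

```text
clock: 7.65
eef_pos: [0.5742, 0.1589, 0.0137]
tool_rot: [0.48, -0.497, 0.513, -0.509]
ft_force: [-0.5, 0.1, -0.7]
grip_width: 0.0577
```

```bash
python3 st.py
```

```text
t 7.65 q [ 2.690e-01  5.690e-01 -1.040e-01  8.500e-01  1.000e-03  1.861e+00] p [0.5742 0.1589 0.0137] f [-0.5  0.1 -0.7] w 0.0577 yaw -0.0209 y [ 0.045  0.013 -0.999]
```

move_arm([
  {"grip":0.6,"linear":[0,0.008,-0.005],"twist":0},
  {"grip":0.6,"linear":[0,0,0],"twist":0},
  {"grip":0.4,"linear":[0,0,0],"twist":0},
  {"grip":0.2,"linear":[0,0,0],"twist":0},
  {"grip":0,"linear":[0,0,0],"twist":0},
])

```text
clock: 8.15
eef_pos: [0.575, 0.1592, 0.0139]
tool_rot: [0.479, -0.496, 0.514, -0.51]
ft_force: [0.3, 0.8, 0.2]
grip_width: 0.0808
```

move_arm([
  {"grip":0,"linear":[0,0,0],"twist":0},
  {"grip":0,"linear":[0,-0.05,0],"twist":0},
  {"grip":0,"linear":[0,-0.15,0],"twist":0},
  {"grip":0,"linear":[0,-0.2,0],"twist":0},
  {"grip":0,"linear":[0,-0.2,0],"twist":0},
])

```text
clock: 8.65
eef_pos: [0.5639, 0.1562, 0.1308]
tool_rot: [0.484, -0.499, 0.511, -0.506]
ft_force: [0.7, 0.5, 0.8]
grip_width: 0.0859
```

move_arm([
  {"grip":0,"linear":[0,-0.2,0],"twist":0},
  {"grip":0,"linear":[0,-0.2,0],"twist":0},
  {"grip":0,"linear":[0,-0.2,0],"twist":0},
  {"grip":0,"linear":[0,0,0],"twist":0},
  {"grip":0,"linear":[0,0,0],"twist":0},
])

```text
clock: 9.15
eef_pos: [0.5615, 0.1555, 0.2673]
tool_rot: [0.479, -0.496, 0.514, -0.511]
ft_force: [0.4, -0.3, -0.6]
grip_width: 0.0853
```

```bash
python3 st.py; python3 - <<'E'
from h import *
a=[cam("scene"),cam("wrist")]
cv2.imwrite("pics/c2.png",np.hstack([cv2.resize(a[0][0][120:312,130:386],(512,384)),cv2.resize(a[1][0],(288,216)) if 0 else cv2.copyMakeBorder(cv2.resize(a[1][0],(288,216)),0,168,0,0,0)]))
im,d,K,D,T=a[1]
P=cloud(d,K,D,T).reshape(-1,3);q=im.reshape(-1,3).astype(int)
m=(np.hypot(P[:,0]-.57,P[:,1]-.157)<.07)&(P[:,2]>.03)&(P[:,2]<.06)&(q.min(1)>140)
print(cv2.minEnclosingCircle(P[m,:2].astype(np.float32)),np.percentile(P[m,2],[2,50,98]),m.sum())
A=np.c_[P[m,:2],np.ones(m.sum())];print("tilt",np.linalg.lstsq(A,P[m,2],rcond=None)[0])
E
```

```text
t 9.15 q [2.700e-01 3.550e-01 2.540e-01 1.418e+00 1.000e-03 1.861e+00] p [0.5615 0.1555 0.2673] f [ 0.4 -0.3 -0.6] w 0.0853 yaw -0.021 y [ 0.049  0.014 -0.999]
((0.574931263923645, 0.1577092856168747), 0.02995242364704609) [0.03824578 0.04073169 0.04226851] 1223
tilt [ 0.00318924 -0.00746159  0.03995238]
```

View pics/c2.png

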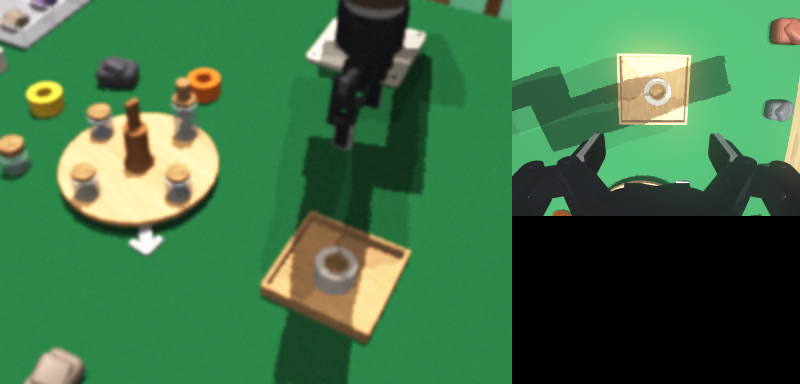

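The scene view shows the roll lying flat in the tray at (335,268) with the gripper released. The height fit gives its top at 41 mm with no tilt.

move_arm([
  {"grip":0,"linear":[0.2,0,-0.03],"twist":0},
  {"grip":0,"linear":[0.22,0,-0.03],"twist":0},
  {"grip":0,"linear":[0.22,0,-0.03],"twist":0},
  {"grip":0,"linear":[0.22,0,-0.03],"twist":0},
  {"grip":0,"linear":[0.22,0,-0.03],"twist":0},
])

```text
clock: 9.75
eef_pos: [0.5237, -0.0604, 0.2523]
tool_rot: [-0.486, 0.497, -0.506, 0.51]
ft_force: [0.1, -0.1, 0.2]
grip_width: 0.085
```

move_arm([
  {"grip":0,"linear":[0.22,0,-0.03],"twist":0},
  {"grip":0,"linear":[0.22,0,-0.03],"twist":0},
  {"grip":0,"linear":[0.22,0,-0.03],"twist":0},
  {"grip":0,"linear":[0.2,0,-0.03],"twist":0},
  {"grip":0,"linear":[0,0,0],"twist":0},
])

```text
clock: 10.25
eef_pos: [0.4904, -0.2421, 0.2385]
tool_rot: [-0.487, 0.505, -0.502, 0.506]
ft_force: [0.4, 0.3, -0.1]
grip_width: 0.0852
```

```bash
python3 st.py; python3 - <<'E'
from h import *
from an import analyse
a=cam("wrist");analyse(*a);np.savez("w2",**dict(zip(("im","d","K","D","T"),a)))
cv2.imwrite("pics/w2.png",a[0])
P=cloud(a[1],*a[2:]).reshape(-1,3)
m=(np.hypot(P[:,0]-.521,P[:,1]+.2045)<.025)&(P[:,2]>.15)
print("blade",cv2.minAreaRect((P[m,:2]*1000).astype(np.float32)),m.sum(),P[m].mean(0))
E
```

```text
t 10.25 q [-0.473  0.327  0.141  1.379  0.026  1.112] p [ 0.4904 -0.2421  0.2385] f [ 0.4  0.3 -0.1] w 0.0852 yaw -0.0143 y [ 0.017  0.021 -1.   ]
disc [ 0.5212 -0.2048] 0.1281 31541
knob [ 0.4269 -0.173 ] 0.0123 815 [ 0.4279 -0.1729  0.1413]
 ang knob 2.8158 dist 0.0995
 ang knob 2.8217 dist 0.0987
arrow [ 0.6425 -0.1145] 788 tri [[0.6560999751091003, -0.14560000598430634], [0.5548999905586243, -0.0731000006198883], [0.6636000275611877, -0.10029999911785126]]
 ang tip 0.6329 cent 0.6403 tipdist 0.1767
 ang tip 0.627 cent 0.6333 tipdist 0.1767
blade ((520.4240112304688, -214.9526824951172), (29.680194854736328, 25.97968864440918), 72.647705078125) 4029 [ 0.51758668 -0.22501586  0.30799879]
```

View pics/w2.png

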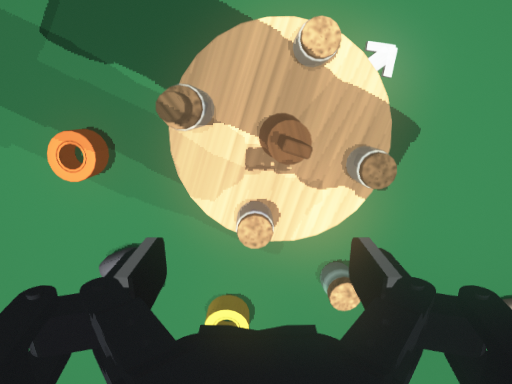

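The wrist view shows the bare blade at (290,147), the tall knob at (180,107) and the arrow tip at (396,45). So the pointer is at about 0.634 rad and the knob at 2.816 rad, which means turning by about −2.18 rad.

move_arm([
  {"grip":0,"linear":[-0.19,0,0.16],"twist":0},
  {"grip":0,"linear":[0,0,0],"twist":-0.07},
  {"grip":0,"linear":[0,0,0],"twist":-0.07},
  {"grip":0,"linear":[0,0,0],"twist":-0.07},
  {"grip":0,"linear":[0,0,0],"twist":-0.07},
])

```text
clock: 10.8
eef_pos: [0.5217, -0.195, 0.2327]
tool_rot: [-0.611, 0.343, -0.335, 0.63]
ft_force: [-0.5, 0.6, 0.6]
grip_width: 0.0854
```

move_arm([
  {"grip":0,"linear":[0,0,0],"twist":-0.07},
  {"grip":0,"linear":[0,0,0],"twist":-0.07},
  {"grip":0,"linear":[0,0,0],"twist":-0.07},
  {"grip":0,"linear":[0,0,0],"twist":-0.07},
  {"grip":0,"linear":[0,0,0],"twist":-0.07},
])

```text
clock: 11.3
eef_pos: [0.5198, -0.1852, 0.2266]
tool_rot: [-0.689, 0.096, -0.086, 0.714]
ft_force: [0.8, -0.5, -0.0]
grip_width: 0.0852
```

```bash
cat >> st.py <<'E'
import sys
if len(sys.argv)>2:
    print("tool delta/0.2 for target", (M.T@(np.array([float(a) for a in sys.argv[1:4]])-o["eef_pos"])/.2).round(3))
E
python3 st.py .521 -.2046 .116
```

```text
t 11.3 q [-0.36   0.363  0.161  1.39   0.031 -0.101] p [ 0.5198 -0.1852  0.2266] f [ 0.8 -0.5 -0. ] w 0.0852 yaw 1.3117 y [-0.009  0.037 -0.999]
tool delta/0.2 for target [ 0.041  0.549 -0.111]
```

move_arm([
  {"grip":0,"linear":[0.04,0,-0.11],"twist":0.03},
  {"grip":0,"linear":[0,0.15,0],"twist":0},
  {"grip":0,"linear":[0,0.15,0],"twist":0},
  {"grip":0,"linear":[0,0,0],"twist":0},
  {"grip":0,"linear":[0,0,0],"twist":0},
])

```text
clock: 11.8
eef_pos: [0.5206, -0.1983, 0.1611]
tool_rot: [-0.685, 0.116, -0.101, 0.712]
ft_force: [0.5, 0.9, 0.9]
grip_width: 0.0855
```

```bash
python3 st.py .521 -.2046 .116
```

```text
t 11.8 q [-0.382  0.415  0.065  1.251  0.033 -0.074] p [ 0.5206 -0.1983  0.1611] f [0.5 0.9 0.9] w 0.0855 yaw 1.2619 y [-0.016  0.042 -0.999]
tool delta/0.2 for target [ 0.018  0.224 -0.037]
```

move_arm([
  {"grip":0,"linear":[0.018,0.07,-0.037],"twist":0.007},
  {"grip":0,"linear":[0,0.07,0],"twist":0},
  {"grip":0,"linear":[0,0.07,0],"twist":0},
  {"grip":0,"linear":[0,0,0],"twist":0},
  {"grip":0,"linear":[0,0,0],"twist":0},
])

```text
clock: 12.3
eef_pos: [0.5246, -0.2058, 0.1204]
tool_rot: [-0.685, 0.119, -0.108, 0.711]
ft_force: [0.0, -0.2, -0.4]
grip_width: 0.0853
```

```bash
python3 st.py .521 -.2046 .117
```

```text
t 12.3 q [-0.391  0.452  0.011  1.154  0.032 -0.069] p [ 0.5246 -0.2058  0.1204] f [ 0.  -0.2 -0.4] w 0.0853 yaw 1.2479 y [-0.009  0.039 -0.999]
tool delta/0.2 for target [-0.019  0.017 -0.001]
```

move_arm([
  {"grip":0,"linear":[-0.02,0.015,0],"twist":0},
  {"grip":0.5,"linear":[0,0,0],"twist":0},
  {"grip":1,"linear":[0,0,0],"twist":0},
  {"grip":1,"linear":[0,0,0],"twist":0},
  {"grip":1,"linear":[0,0,0],"twist":0},
])

```text
clock: 12.8
eef_pos: [0.5222, -0.2053, 0.1203]
tool_rot: [-0.685, 0.117, -0.11, 0.71]
ft_force: [1.0, 0.7, 0.9]
grip_width: 0.0279
```

move_arm([
  {"grip":1,"linear":[0,0,0],"twist":0},
  {"grip":1,"linear":[0,0,0],"twist":0},
  {"grip":1,"linear":[0,0,0],"twist":0},
  {"grip":1,"linear":[0,0,0],"twist":0},
  {"grip":1,"linear":[0,0,0],"twist":0},
])

```text
clock: 13.3
eef_pos: [0.5227, -0.2046, 0.1207]
tool_rot: [-0.687, 0.116, -0.109, 0.709]
ft_force: [0.7, 2.4, -0.5]
grip_width: 0.0093
```

```bash
python3 st.py .521 -.2046 .117
```

```text
t 13.3 q [-0.389  0.443 -0.002  1.143  0.029 -0.068] p [ 0.5227 -0.2046  0.1207] f [ 0.7  2.4 -0.5] w 0.0093 yaw 1.2501 y [-0.005  0.033 -0.999]
tool delta/0.2 for target [-0.008  0.019 -0.003]
```

move_arm([
  {"grip":1,"linear":[0,0,0],"twist":0.04},
  {"grip":1,"linear":[0,0,0],"twist":0.05},
  {"grip":1,"linear":[0,0,0],"twist":0.06},
  {"grip":1,"linear":[0,0,0],"twist":0.06},
  {"grip":1,"linear":[0,0,0],"twist":0.05},
])

```text
clock: 13.8
eef_pos: [0.5222, -0.2052, 0.1207]
tool_rot: [-0.634, 0.301, -0.288, 0.652]
ft_force: [0.5, 2.2, -0.7]
grip_width: 0.0094
```

```bash
python3 st.py .521 -.2046 .119
```

```text
t 13.8 q [-0.388  0.442 -0.002  1.144  0.025  0.47 ] p [ 0.5222 -0.2052  0.1207] f [ 0.5  2.2 -0.7] w 0.0094 yaw 0.7124 y [-0.006  0.03  -1.   ]
tool delta/0.2 for target [-0.006  0.009 -0.003]
```

move_arm([
  {"grip":1,"linear":[0,0,0],"twist":0.06},
  {"grip":1,"linear":[0,0,0],"twist":0.06},
  {"grip":1,"linear":[0,0,0],"twist":0.06},
  {"grip":1,"linear":[0,0,0],"twist":0.06},
  {"grip":1,"linear":[0,0,0],"twist":0.06},
])

```text
clock: 14.3
eef_pos: [0.5215, -0.2055, 0.1207]
tool_rot: [-0.514, 0.487, -0.468, 0.528]
ft_force: [-2.0, 1.6, 0.2]
grip_width: 0.0095
```

move_arm([
  {"grip":1,"linear":[0,0,0],"twist":0.06},
  {"grip":1,"linear":[0,0,0],"twist":0.06},
  {"grip":1,"linear":[0,0,0],"twist":0.06},
  {"grip":1,"linear":[0,0,0],"twist":0.06},
  {"grip":1,"linear":[0,0,0],"twist":0.06},
])

```text
clock: 14.8
eef_pos: [0.5207, -0.2053, 0.1208]
tool_rot: [-0.344, 0.627, -0.603, 0.354]
ft_force: [-3.6, 2.2, -0.7]
grip_width: 0.0089
```

```bash
python3 st.py .521 -.2046 .119
```

```text
t 14.8 q [-0.393  0.441 -0.005  1.143  0.032  1.716] p [ 0.5207 -0.2053  0.1208] f [-3.6  2.2 -0.7] w 0.0089 yaw -0.5383 y [-0.004  0.037 -0.999]
tool delta/0.2 for target [-0.003  0.009 -0.   ]
```

move_arm([
  {"grip":1,"linear":[0,0,0],"twist":0.05},
  {"grip":1,"linear":[0,0,0],"twist":0.05},
  {"grip":1,"linear":[0,0,0],"twist":0.05},
  {"grip":1,"linear":[0,0,0],"twist":0.03},
  {"grip":1,"linear":[0,0,0],"twist":0},
])

```text
clock: 15.3
eef_pos: [0.5205, -0.2049, 0.1208]
tool_rot: [-0.224, 0.682, -0.656, 0.232]
ft_force: [-2.9, 2.2, -1.4]
grip_width: 0.0093
```

```bash
python3 st.py; cat > m3.py <<'E'
from h import *
from an import analyse
import sys
for n in("wrist","scene","side"):
    print("==",n);a=cam(n);analyse(*a);cv2.imwrite(f"pics/{n}{sys.argv[1]}.png",a[0]);np.savez(n+sys.argv[1],**dict(zip(("im","d","K","D","T"),a)))
E
python3 m3.py 3
```

```text
t 15.3 q [-0.394  0.438 -0.008  1.14   0.035  2.09 ] p [ 0.5205 -0.2049  0.1208] f [-2.9  2.2 -1.4] w 0.0093 yaw -0.9135 y [-0.002  0.039 -0.999]
== wrist
disc [ 0.521  -0.2048] 0.128 49511
knob [ 0.6001 -0.1444] 0.012 2492 [ 0.5976 -0.1465  0.1413]
 ang knob 0.6523 dist 0.0995
 ang knob 0.6429 dist 0.0994
arrow [ 0.6515 -0.1361] 81 tri [[0.6567999720573425, -0.1340000033378601], [0.6467000246047974, -0.2637999951839447], [0.6481000185012817, -0.12759999930858612]]
 ang tip 0.4805 cent 0.4848 tipdist 0.1531
 ang tip 0.4744 cent 0.4785 tipdist 0.1532
== scene
disc [ 0.5199 -0.2037] 0.1299 2345
knob [ 0.5999 -0.143 ] 0.0117 48 [ 0.6011 -0.1414  0.1401]
 ang knob 0.6487 dist 0.1004
 ang knob 0.655 dist 0.1001
arrow [ 0.6399 -0.1172] 120 tri [[0.667900025844574, -0.10189999639987946], [0.5519000291824341, -0.34290000796318054], [0.6183000206947327, -0.0957999974489212]]
 ang tip 0.6025 cent 0.6245 tipdist 0.1796
 ang tip 0.6059 cent 0.6288 tipdist 0.1793
== side
disc [ 0.5204 -0.2007] 0.132 1335
knob [ 0.5963 -0.1421] 0.014 28 [ 0.5973 -0.1393  0.1409]
 ang knob 0.6574 dist 0.0959
 ang knob 0.6846 dist 0.0979
arrow [ 0.6425 -0.1156] 61 tri [[0.6514999866485596, -0.15919999778270721], [0.6053000092506409, -0.09309999644756317], [0.6711999773979187, -0.09719999879598618]]
 ang tip 0.6016 cent 0.6091 tipdist 0.183
 ang tip 0.6166 cent 0.6274 tipdist 0.1848
```

View pics/wrist3.png

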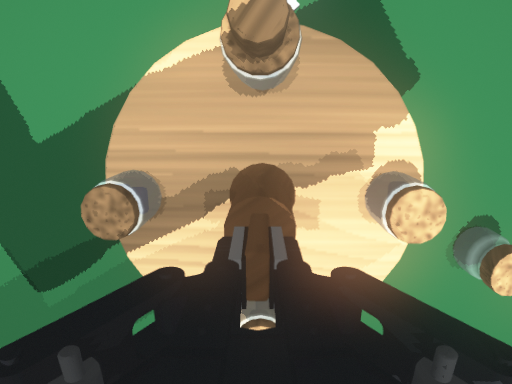

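The wrist view shows the blade held between the fingers at (258,265). The knob jar is at (260,30), with a bit of the arrow visible behind it at (293,5). I still need to refine the pointer axis using the earlier unobstructed views.

```bash
python3 - <<'E'
from h import *
C=np.array([.521,-.2047])
for f in("w1","w2","scene","scene3","side","side3"):
    z=np.load(f+".npz");im=z["im"];K,D,T=z["K"],z["D"],z["T"]
    # resample the plane z=.006 in polar coords about the axis
    r=np.arange(.132,.178,.0005);a=np.arange(.3,1.0,.002)
    rr,aa=np.meshgrid(r,a,indexing="ij")
    X=np.dstack([C[0]+rr*np.cos(aa),C[1]+rr*np.sin(aa),np.full(rr.shape,.006)]).reshape(-1,3)
    M=np.linalg.inv(T);uv=cv2.projectPoints(X,cv2.Rodrigues(M[:3,:3])[0],M[:3,3],K,D)[0].reshape(*rr.shape,2).astype(np.float32)
    s=cv2.remap(im,uv[...,0],uv[...,1],cv2.INTER_LINEAR).astype(int)
    w=(s[...,2]>120)&(s[...,0]>100)
    out=[]
    for i in range(0,len(r),8):
        k=np.where(w[i])[0]
        if len(k)>2: out.append((round(r[i],3),round((a[k[0]]+a[k[-1]])/2,3),round((a[k[-1]]-a[k[0]])*r[i],4)))
    print(f,"mean",round(aa[w].mean(),4),out)
E
```

```text
w1 mean 0.6335 [(np.float64(0.132), np.float64(0.649), np.float64(0.0921)), (np.float64(0.136), np.float64(0.639), np.float64(0.0193)), (np.float64(0.14), np.float64(0.672), np.float64(0.0286)), (np.float64(0.144), np.float64(0.638), np.float64(0.0449)), (np.float64(0.148), np.float64(0.638), np.float64(0.0503)), (np.float64(0.152), np.float64(0.637), np.float64(0.0435)), (np.float64(0.156), np.float64(0.636), np.float64(0.0362)), (np.float64(0.16), np.float64(0.636), np.float64(0.0275)), (np.float64(0.164), np.float64(0.637), np.float64(0.0187)), (np.float64(0.168), np.float64(0.634), np.float64(0.0108))]
w2 mean 0.6334 [(np.float64(0.132), np.float64(0.649), np.float64(0.0921)), (np.float64(0.136), np.float64(0.649), np.float64(0.0949)), (np.float64(0.14), np.float64(0.643), np.float64(0.0378)), (np.float64(0.144), np.float64(0.638), np.float64(0.0449)), (np.float64(0.148), np.float64(0.637), np.float64(0.0512)), (np.float64(0.152), np.float64(0.636), np.float64(0.0462)), (np.float64(0.156), np.float64(0.636), np.float64(0.0368)), (np.float64(0.16), np.float64(0.639), np.float64(0.
[... 2116 characters left out ...]
641), np.float64(0.0038))]
side3 mean 0.6431 [(np.float64(0.132), np.float64(0.657), np.float64(0.0209)), (np.float64(0.136), np.float64(0.657), np.float64(0.0204)), (np.float64(0.14), np.float64(0.632), np.float64(0.0381)), (np.float64(0.144), np.float64(0.639), np.float64(0.0492)), (np.float64(0.148), np.float64(0.64), np.float64(0.0515)), (np.float64(0.152), np.float64(0.64), np.float64(0.0492)), (np.float64(0.156), np.float64(0.646), np.float64(0.0412)), (np.float64(0.16), np.float64(0.642), np.float64(0.032)), (np.float64(0.164), np.float64(0.643), np.float64(0.0246)), (np.float64(0.168), np.float64(0.641), np.float64(0.0171)), (np.float64(0.172), np.float64(0.642), np.float64(0.0048))]
```

move_arm([
  {"grip":1,"linear":[0,0,0],"twist":0.007},
  {"grip":1,"linear":[0,0,0],"twist":0},
  {"grip":1,"linear":[0,0,0],"twist":0},
  {"grip":1,"linear":[0,0,0],"twist":0},
  {"grip":1,"linear":[0,0,0],"twist":0},
])

```text
clock: 15.95
eef_pos: [0.5204, -0.2049, 0.1208]
tool_rot: [-0.22, 0.684, -0.657, 0.228]
ft_force: [-3.4, 3.9, -0.8]
grip_width: 0.0084
```

```bash
python3 st.py; python3 m3.py 4 | grep -A3 -e == -e knob | grep -v -e tip -e arrow
```

```text
t 15.95 q [-0.394  0.438 -0.008  1.14   0.035  2.103] p [ 0.5204 -0.2049  0.1208] f [-3.4  3.9 -0.8] w 0.0084 yaw -0.9257 y [-0.002  0.039 -0.999]
== wrist
disc [ 0.5218 -0.2049] 0.1275 49470
knob [ 0.6009 -0.1457] 0.012 2495 [ 0.5984 -0.1476  0.1413]
 ang knob 0.6426 dist 0.0987
 ang knob 0.6274 dist 0.0993
== scene
disc [ 0.5198 -0.2044] 0.1295 2338
knob [ 0.6011 -0.1438] 0.0133 51 [ 0.6024 -0.1425  0.1404]
 ang knob 0.6407 dist 0.1014
 ang knob 0.6418 dist 0.1006
== side
disc [ 0.5189 -0.2012] 0.1316 1312
knob [ 0.5971 -0.1442] 0.0168 32 [ 0.5985 -0.1403  0.1406]
 ang knob 0.6296 dist 0.0968
 ang knob 0.6627 dist 0.0971
```

```bash
python3 -c "
import cv2
cv2.imwrite('pics/f.png',cv2.resize(cv2.imread('pics/scene4.png')[120:312,100:356],(768,576),interpolation=cv2.INTER_CUBIC))"
```

```text
(no output)
```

View pics/f.png

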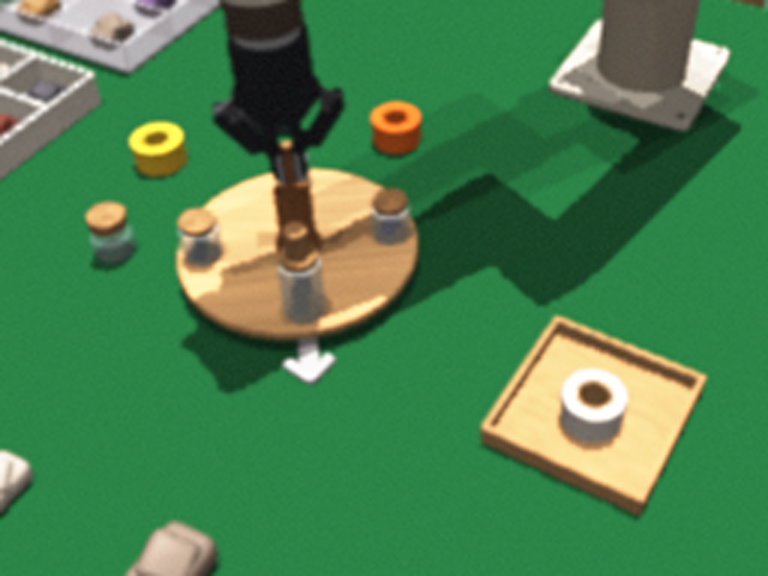

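The final view shows the tall jar at (300,280) in line with the arrow at (308,365), the fingers gripping the post blade at (290,165), and the roll flat in the tray at (593,405). I'm handing the job in.

```bash
python3 -c "
from h import *
bot.job_done()"; python3 st.py
```

```text
the job is handed in; nothing more can be done
the job is handed in; nothing more can be done
```

I lifted the label roll off the post, laid it in the brown tray and let go of it. I then gripped the post's blade and turned the carousel about −2.18 rad, until the tall jar stood at the pointer. I handed the job in at about 16 s with the fingers still holding the blade.

- **Roll:** it lies flat in the tray. Its top is 41 mm above the table with no measurable tilt, and it sits about 8 mm from the tray's centre.
- **Tall jar:** measured from one common axis, the knob is at about 0.636 rad in the wrist camera's view and the pointer at 0.638 rad. The scene camera reads the knob at 0.641 rad. The side camera sees the knob poorly and ranged from 0.63 to 0.66 rad, so I gave it little weight.
- **Grip and forces:** the finger opening is about 8–9 mm on the 10 mm blade, and the forces read after each move stayed below about 6 N.
- **Other objects:** the spare jar looks untouched in the last picture. The arm's path did not go near the stones, but I did not measure their positions again at the end.

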